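# Hold the scanner lid at its balance point

## Robot

A 6-joint arm with a two-finger parallel gripper is mounted at the origin on the work surface. World frame = base frame: x ahead of the robot, y to its left, z up, the work surface at z = 0. Lengths are in m, angles in rad, forces in N, time in s.
With the tool pointing down it reaches from about 0.25 to 0.775 m from the base axis. Payload 4 kg.
Tool frame: the origin (TCP) lies between the finger pads, 19 mm behind the fingertips; this is the grasp point; z points along the fingers, y is the line along which they close (so a half turn about z gives the same grasp; the last joint's range is limited). The gripper opens to 94 mm and grips with 3 to 60 N. Pads are 16 mm wide; open, the fingers measure 119 mm over their backs; the gripper's body (75 mm by 177 mm) begins 78 mm behind the grasp point.
Start: joints at [1.229, 0.087, 1.371, -0, 1.684, -0.103], TCP at [0.13, 0.534, 0.224] pointing down, gripper open.
Joint ranges: [-3.1, 3.1], [-0.76, 2.03], [0.27, 2.55], [-1.08, 4.22], [0.17, 2.65], [-2.57, 2.57]. Speed limits (rad/s): [2.79, 2.79, 3.14, 3.14, 3.14, 3.14].

## Interface

Orientations are given as a 3x3 rotation matrix whose columns are the frame's x, y, z axes.
In Python, from workcell import bot gives the robot as it stands.
- The arm moves only by the shell command python3 -m jog 'ROWS' [FORCE]. ROWS is JSON, a list of rows, each a list of 5 numbers: the shift along the tool's x, y, z in m, then the turn about the tool's z in degrees, then the opening, from 0 (shut) to 1 (fully open). In form: [[x, y, z, roll, jaw], ...]. A call has 1 to 8 rows; each row is the pose to reach, as a shift and turn from the pose commanded when the call began, along the tool's axes at that moment; what a row does not reach only later rows make up. A row lasts 1/8 s, in which the tool goes at most 62.5 mm and 10.7 degrees, less where a joint would pass 70% of its speed; a pose out of reach is approached as far as the arm can. A call with a gripper value outside its range is refused whole. The fingers move at their own pace and stop on an object; FORCE is the grip in N (left out, the last holds). Time passes only in rows, so rows that repeat a pose let the fingers close. It gives the time, the measured TCP pose, the force, the opening and the grip force at its end, in the units of the state.
- bot.state(): the state, without advancing time (a new reading comes with each control period).
- bot.snapshot(name): name is "side" or "top" or "wrist"; returns (picture, depth): 384x512x3 uint8, blue, green, red; 384x512 float32, m along the optical axis (not along the pixel's ray), 0 where there is no reading.
- bot.calibration(name): a dict with "vfov" (degrees; the focal length in pixels is half the picture's height over the tangent of half this angle, whatever the lens; pixels are square), "cx", "cy" (the principal point, pixels), "R" (3x3) and "t" (3): a world point X has camera coordinates R X + t. Camera axes: x right, y down, z forward; pixel columns grow to the right and rows downward; lengths in m; the calibration is good to about 2 mm. A picture is of the moment at which its call begins: read the wrist's pose just before it. calibration takes no time and is no camera call; for the wrist camera it gives the pose at the moment of the call.
- bot.close_job(): hands the job in; it is judged then, once.
Trained networks look in the newest picture that a camera, given by its name, has taken for a name from the list of things; names that differ only in an ending like _2 or _b are one class to them, and where a whole thing is asked for, a point or a joint stands for the part that bears it (a point fixed in the world has none). Each returns a list of dicts, best first, with "score" (0 to 1); they miss things now and then, are a little off and sometimes report something else, mostly with a low value. They report only what shows in the picture. A call takes as long as a camera call.
- bot.boxes_of(camera, target): "box" ([left, top, width, height] in pixels, round what is visible of it).
- bot.spot_point(camera, target): "position" ([column, row] in pixels: a listed point, or the origin of a listed thing).
The state is a dict: "time_s": time; "qpos": joint angles; "dq": joint speeds; "effort": joint torques, N m; "tool_pos": TCP position; "eef_rot": TCP orientation; "force": force on the tool from outside, world axes, zero at the start; "wrist_torque": the same for the moment, N m; "gripper_width": opening from 0.0 (shut) to 1.0 (fully open); "finger_force": force on a finger pad.
Only numpy, scipy, OpenCV 4.12 (cv2) and the standard library are available. Lean on these libraries where they do the work, as an engineer would, in place of code of your own. Each camera call takes 0.05 s, during which the arm holds its last target. There are 200 camera calls.

## Task

I want to wipe the scanner glass: first lift the clock off the scanner's lid and set it down gently, upright, on the desk. Then swing the lid up by its front edge to its balance point, a few degrees short of upright, where its weight stands over the hinge and it falls neither shut nor backwards, and finish there with the edge still pinched between the fingers, because the lid has no stay. Do not let the lid drop or go over backwards, do not tip the clock over, and leave the plant, mug and stapler where they are.

Things in the scene. Friction and masses are not known exactly. Their poses are not given: they have to be found in the camera images.
- scanner: off-white A4 flatbed scanner, fixed to the desk. Origin on the desk; x from its front (side with the finger recess) to the hinge side, y along its width, z up. Base 380 mm wide, x = -135 to +140 mm, 50 mm high. In the middle 200 mm of its front the base is cut back to x = -108 mm down to the desk (finger recess), so there the shut lid overhangs by 22 mm.
- lid: the scanner's lid, a slab 250 mm deep x 380 wide x 24 thick, 0.4 to 0.65 kg. Origin on the hinge axis at mid-width: x = +120, z = 52 mm in the scanner's frame. It fills x = -250 to 0, z = 0 to 24 mm of its own frame (underside in the plane of the hinge axis); axes parallel to the scanner's when shut, top then 76 mm above the desk.
- lid_edge (a point): middle of the lid's free front edge, at half its thickness (250 mm from the hinge axis, 12 mm above the lid's underside); 64 mm above the desk when shut
- lid_hinge (a joint): angle of the lid in rad: 0 shut, growing as the free edge swings up and back; stop at 1.9. The hinge turns easily, with no spring and no stay. The lid's weight stands straight over the hinge (balance point) at 1.475 rad, 84.5 degrees: below that it falls shut, above it falls back.
- clock: grey desk clock with a white face, a block 40 mm deep (x) x 85 mm wide (y) x 80 mm high, 0.14 to 0.26 kg, standing on the shut lid at the start. Origin: centre of its underside; the face looks to its -x, z up.
- plant: small plant in a concrete pot, pot 80 mm across and 75 mm high, leaves to about 140 mm high and 60 mm around its middle; bystander. Origin: centre of its underside.
- mug: white mug, 80 mm across and 90 mm high, handle towards its +y reaching about 35 mm beyond the wall; bystander. Origin: centre of its underside.
- stapler: dark stapler 140 mm long (along its x) x 36 mm wide x about 60 mm high; bystander. Origin: centre of its underside.

How it is judged:
By the outcome, as a careful person would: the job done as asked, in the order asked, and still so for the second after the job is handed in, while the arm keeps its last pose, push and grip.
It also fails if it takes over 64 s, if anything falls off the work surface, if the arm or the gripper's body presses on something with over 40 N, if the wrist force passes 120 N, or if a joint passes its speed limit or range.

## Working session

There is one attempt and no reset: what is moved stays moved. The work goes in short steps, Python scripts to look and compute and a shell command to move; the robot and the scene stay as the last step left them, time stands still between calls to the robot, and variables do not carry over. Pictures are saved under pics/ and viewed, at most 10 in all, crops included, and the job is handed in when it is done.

```bash
ls; mkdir -p pics; cat > h.py <<'E'
import numpy as np, cv2
from workcell import bot
def cal(n):
    c=bot.calibration(n); f=192/np.tan(np.radians(c['vfov'])/2)
    return f,c['cx'],c['cy'],np.array(c['R']),np.array(c['t'])
def cloud(n,dep,C=None):
    f,cx,cy,R,t=C or cal(n)
    v,u=np.mgrid[:384,:512]
    P=np.stack([(u-cx)/f*dep,(v-cy)/f*dep,dep],-1)
    return (P-t)@R   # R^T(P-t)
def shot(n):
    C=cal(n); im,d=bot.snapshot(n); im=np.array(im);d=np.array(d)
    return im,d,cloud(n,d,C)
def st():
    s=bot.state(); print('t',s['time_s'],'p',np.round(s['tool_pos'],4),'F',np.round(s['force'],1),'w',s['gripper_width'],'ff',s['finger_force']); print(np.round(s['eef_rot'],3).tolist(),'q',np.round(s['qpos'],3)); return s
E
python3 - <<'E'
from h import *
st()
ims=[]
for n in ['top','side']:
    im,d,W=shot(n); np.savez('pics/%s.npz'%n,im=im,d=d,W=W); ims.append(im)
    for t in ['scanner','lid','lid_edge','clock','plant','mug','stapler']:
        b=bot.boxes_of(n,t)[:1]; p=bot.spot_point(n,t)[:1]
        o=''
        if p:
            u,v=np.round(p[0]['position']).astype(int); 
            if 0<=u<512 and 0<=v<384:o=np.round(W[v,u],3)
        print(n,t,[(np.round(x['box']),round(x['score'],2)) for x in b],[(np.round(x['position']),round(x['score'],2)) for x in p],o)
cv2.imwrite('pics/a.png',cv2.resize(np.vstack(ims),(400,600)) if 0 else cv2.resize(np.hstack(ims),(800,300)))
cv2.imwrite('pics/top.png',ims[0]);cv2.imwrite('pics/side.png',ims[1])
E
```

```text
pics
t 0.0 p [0.1299 0.5339 0.2231] F [-0.7  0.4  0.2] w 1.0011083527031361 ff 0.0
[[-0.972, 0.237, -0.001], [0.237, 0.972, -0.002], [0.0, -0.002, -1.0]] q [ 1.229  0.088  1.372  0.     1.684 -0.103]
top scanner [(array([170., 134., 132., 143.]), 0.9)] [(array([241., 206.]), 0.81)] [0.496 0.044 0.149]
top lid [(array([176., 137., 125., 138.]), 0.89)] [(array([206., 187.]), 0.82)] [0.565 0.156 0.075]
top lid_edge [(array([177., 133., 124., 145.]), 0.91)] [(array([274., 224.]), 0.65)] [ 0.45  -0.056  0.076]
top clock [(array([228., 184.,  26.,  26.]), 0.64)] [(array([243., 198.]), 0.65)] [0.519 0.038 0.154]
top plant [(array([392., 208.,  44.,  33.]), 0.72)] [(array([401., 223.]), 0.83)] [ 0.455 -0.45   0.073]
top mug [(array([ 94., 213.,  39.,  26.]), 0.57)] [(array([114., 227.]), 0.87)] [0.444 0.463 0.003]
top stapler [(array([376., 142.,  28.,  44.]), 0.65)] [(array([389., 166.]), 0.63)] [ 0.643 -0.435  0.047]
side scanner [(array([177., 148., 127.,  91.]), 0.77)] [(array([240., 195.]), 0.94)] [ 0.501 -0.009  0.076]
side lid [(array([178., 144., 126.,  83.]), 0.87)] [(array([250., 158.]), 0.72)] [0.565 0.15  0.075]
side lid_edge [(array([175., 143., 127.,  86.]), 0.82)] [(array([229., 208.]), 0.59)] [ 0.456 -0.052  0.072]
side clock [(array([231., 157.,  26.,  35.]), 0.59)] [(array([243., 180.]), 0.91)] [0.517 0.02  0.115]
side plant [(array([233., 310.,  43.,  44.]), 0.7)] [(array([253., 343.]), 0.62)] [ 0.377 -0.956  1.272]
side mug [(array([196.,  99.,  21.,  27.]), 0.62)] [(array([208., 117.]), 0.73)] [0.448 0.411 0.062]
side stapler [(array([294., 300.,  52.,  34.]), 0.79)] [(array([322., 318.]), 0.58)] [ 0.651 -0.464  0.044]
```

View pics/top.png

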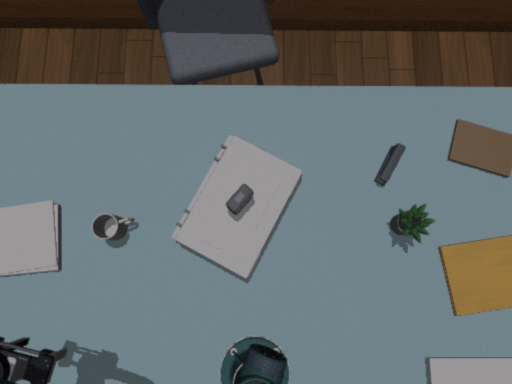

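View pics/side.png

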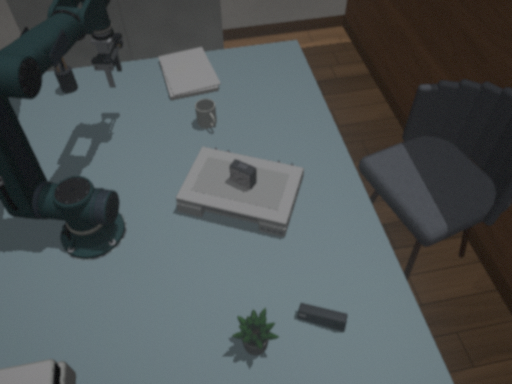

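Top view: the hinge side faces upper left (bumps at (220,152) and (183,218)), and the front edge is lower right around (274,224). The clock is at (240,199), and the area left of the scanner near the robot is free desk. The tool can't tilt, so I'll push the lid up with a finger on its front face, then straddle the edge.

```bash
python3 - <<'E'
from h import *
for n in ['top','side']:
    z=np.load('pics/%s.npz'%n); W=z['W'];d=z['d']
    roi=(d>0)&(abs(W[...,0]-.5)<.27)&(abs(W[...,1]-.04)<.27)
    for nm,lo,hi in [('lid',.066,.090),('clocktop',.147,.165)]:
        m=roi&(W[...,2]>lo)&(W[...,2]<hi); P=W[m]
        r=cv2.minAreaRect((P[:,:2]*1000).astype(np.float32)); print(n,nm,m.sum(),'c,size,ang',np.round(r[0],1),np.round(r[1],1),round(r[2],1),'z',np.median(P[:,2]).round(4)); print(np.round(cv2.boxPoints(r)).tolist())
E
```

```text
top lid 9187 c,size,ang [513.1  50. ] [251.4 380.4] 62.0 z 0.0757
[[286.0, 28.0], [622.0, -150.0], [740.0, 72.0], [404.0, 250.0]]
top clocktop 400 c,size,ang [520.9  48.5] [40.8 84.6] 48.9 z 0.1552
[[476.0, 61.0], [539.0, 5.0], [566.0, 36.0], [502.0, 92.0]]
side lid 5864 c,size,ang [512.4  47. ] [260.6 382.3] 61.8 z 0.0751
[[282.0, 23.0], [619.0, -158.0], [742.0, 72.0], [405.0, 252.0]]
side clocktop 258 c,size,ang [519.8  42.8] [43.5 85.7] 47.5 z 0.1537
[[473.0, 56.0], [537.0, -2.0], [566.0, 30.0], [503.0, 88.0]]
```

```bash
python3 -m jog '[[-0.05,-0.038,0,7,1],[-0.1,-0.077,0,14,1],[-0.15,-0.115,0,20,1],[-0.2,-0.154,0,27.8,1],[-0.25,-0.192,0,27.8,1],[-0.3,-0.231,0,27.8,1],[-0.35,-0.27,0,27.8,1],[-0.395,-0.304,0,27.8,1]]' 20
cat >> h.py <<'E'
def rel(xy,z=None,ang=None):
    """shift along tool axes and roll to bring TCP to world xy,z and tool y to world angle (deg, mod 180)"""
    s=st(); R=np.array(s['eef_rot']); p=np.array(s['tool_pos'])
    D=np.array([xy[0],xy[1],p[2] if z is None else z])-p
    a=np.degrees(np.arctan2(R[1,1],R[0,1])); roll=None if ang is None else (a-ang+90)%180-90
    print('rel',np.round(R.T@D,4),'yang',round(a,2),'roll',roll)
E
python3 -c "
from h import *
rel((.520,.046),.120,48.5)"
```

```text
time_s: 2.5
tool_pos: [0.443, 0.1438, 0.2247]
eef_rot: [[-0.749, 0.663, 0.001], [0.663, 0.749, 0.001], [-0.001, 0.001, -1.0]]
force: [0.5, -0.1, 0.2]
gripper_width: 0.998
finger_force: 0.0
t 2.5 p [0.443  0.1438 0.2247] F [ 0.5 -0.1  0.2] w 0.9983811129535 ff 0.0
[[-0.749, 0.663, 0.001], [0.663, 0.749, 0.001], [-0.001, 0.001, -1.0]] q [ 0.192 -0.103  1.559  0.     1.684 -0.655]
rel [-0.1224 -0.0224  0.1047] yang 48.5 roll -0.0004067626306039074
```

```bash
python3 -m jog '[[-0.06,-0.011,0,0,1],[-0.122,-0.022,0,0,1],[-0.122,-0.022,0.05,0,1],[-0.122,-0.022,0.09,0,1],[-0.122,-0.022,0.105,0,1],[-0.122,-0.022,0.105,0,0.3],[-0.122,-0.022,0.105,0,0.3],[-0.122,-0.022,0.105,0,0.3]]' 20
python3 -m jog '[[0,0,0,0,0.3],[0,0,0,0,0.3],[0,0,0,0,0.3]]' 20
```

```text
time_s: 3.5
tool_pos: [0.52, 0.0485, 0.1214]
eef_rot: [[-0.749, 0.662, 0.004], [0.662, 0.749, -0.0], [-0.003, 0.003, -1.0]]
force: [0.6, 0.4, 0.6]
gripper_width: 0.717
finger_force: 0.0
time_s: 3.88
tool_pos: [0.519, 0.0484, 0.1195]
eef_rot: [[-0.749, 0.662, 0.001], [0.662, 0.749, 0.0], [-0.0, 0.001, -1.0]]
force: [0.4, 1.3, 0.9]
gripper_width: 0.421
finger_force: 20.0
```

```bash
python3 -m jog '[[0,0,-0.01,0,0.3],[0,0,-0.03,0,0.3],[0,0,-0.06,0,0.3],[0,0,-0.08,0,0.3]]' 20; python3 -c "
from h import *
rel((.22,.33),.12,60)"
```

```text
time_s: 4.38
tool_pos: [0.519, 0.0483, 0.2009]
eef_rot: [[-0.749, 0.662, 0.001], [0.662, 0.749, 0.0], [-0.001, 0.001, -1.0]]
force: [-0.3, 0.2, -2.4]
gripper_width: 0.42
finger_force: 20.0
t 4.375 p [0.519  0.0483 0.2009] F [-0.3  0.2 -2.4] w 0.42002456243100456 ff 19.98677283525467
[[-0.749, 0.662, 0.001], [0.662, 0.749, 0.0], [-0.001, 0.001, -1.0]] q [-0.016  0.028  1.479  0.     1.633 -0.863]
rel [0.4107 0.0129 0.0806] yang 48.52 roll -11.482898399465682
```

```bash
python3 -m jog '[[0.025,0,0,0,0.3],[0.075,0.002,0,0,0.3],[0.13,0.004,0,0,0.3],[0.19,0.006,0,0,0.3],[0.25,0.008,0,0,0.3],[0.31,0.01,0,0,0.3],[0.36,0.012,0,0,0.3],[0.395,0.013,0.0,0,0.3]]' 20;python3 -m jog '[[0.015,0,0.01,0,0.3],[0.015,0,0.04,0,0.3],[0.015,0,0.08,0,0.3],[0.015,0,0.115,0,0.3],[0.015,0,0.14,0,0.3],[0.015,0,0.148,0,0.3],[0.015,0,0.152,0,0.3],[0.015,0,0.152,0,0.3]]' 20
```

```text
time_s: 5.38
tool_pos: [0.2296, 0.3207, 0.1997]
eef_rot: [[-0.75, 0.661, 0.0], [0.661, 0.75, 0.0], [0.0, 0.0, -1.0]]
force: [0.4, 0.4, -1.5]
gripper_width: 0.423
finger_force: 20.0
time_s: 6.38
tool_pos: [0.2208, 0.3301, 0.0482]
eef_rot: [[-0.749, 0.662, 0.001], [0.662, 0.749, 0.001], [-0.0, 0.002, -1.0]]
force: [-0.4, -0.5, -2.4]
gripper_width: 0.424
finger_force: 20.0
```

```bash
python3 -m jog '[[0,0,0.002,0,0.3],[0,0,0.003,0,0.3],[0,0,0.004,0,0.3],[0,0,0.005,0,0.3],[0,0,0.0055,0,0.3]]' 20
```

```text
time_s: 7.0
tool_pos: [0.2204, 0.3298, 0.0434]
eef_rot: [[-0.749, 0.662, 0.0], [0.662, 0.749, 0.0], [-0.0, 0.0, -1.0]]
force: [-3.0, -2.8, 10.0]
gripper_width: 0.423
finger_force: 20.0
```

```bash
python3 -m jog '[[0,0,-0.001,0,0.45],[0,0,-0.001,0,0.55],[0,0,-0.001,0,0.7],[0,0,-0.001,0,0.9],[0,0,-0.001,0,1],[0,0,-0.02,0,1],[0,0,-0.07,0,1],[0,0,-0.13,0,1]]' 20
python3 - <<'E'
from h import *
im,d,W=shot('top'); np.savez('pics/t2.npz',im=im,d=d,W=W)
b=bot.boxes_of('top','clock');p=bot.spot_point('top','clock'); print(b[:1],p[:1])
cv2.imwrite('pics/t2.png',im)
m=(d>0)&(abs(W[...,0]-.22)<.08)&(abs(W[...,1]-.33)<.08)&(W[...,2]>.07)&(W[...,2]<.09); print(m.sum(),cv2.minAreaRect((W[m][:,:2]*1000).astype(np.float32)) if m.any() else 0)
# plan pre-contact: tool y along lid edge (62-90)
ex=np.array([np.cos(np.radians(62)),np.sin(np.radians(62))]);ey=np.array([-ex[1],ex[0]])
print('edge',np.array([.513,.05])-.125*ex,'ey',ey)
rel(np.array([.513,.05])-.175*ex,None,-28)
E
```

```text
time_s: 8.0
tool_pos: [0.2196, 0.3288, 0.172]
eef_rot: [[-0.749, 0.662, -0.002], [0.662, 0.749, -0.002], [0.0, -0.003, -1.0]]
force: [0.4, 0.4, 0.6]
gripper_width: 1.0
finger_force: 0.0
[{'box': [134.4, 282.9, 31.8, 32.2], 'score': 0.66}] [{'position': [152.8, 292.7], 'score': 0.64}]
387 ((224.65274047851562, 327.46588134765625), (41.353118896484375, 79.72288513183594), 49.05238723754883)
edge [ 0.45431605 -0.06036845] ey [-0.88294759  0.46947156]
t 8.15 p [0.2219 0.3314 0.1757] F [-0.2 -0.2  0.2] w 0.9999069228793959 ff 0.0
[[-0.749, 0.662, 0.006], [0.662, 0.749, 0.007], [-0.0, 0.009, -1.0]] q [ 0.838 -0.251  1.781  0.     1.603 -0.008]
rel [-0.4453 -0.1881 -0.0016] yang 48.52 roll 76.51645417343153
```

View pics/t2.png

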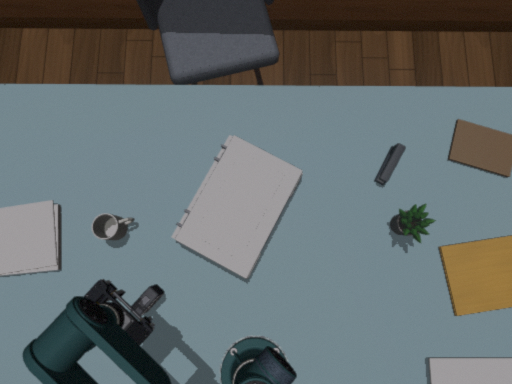

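The clock stands upright on the desk at (148,297) and the lid is clear. I'll push near the lid's left front corner, with one finger on the front face and the other outside the lid's side.

```bash
python3 -c "
from h import *
rel((.2936,.0318),.074,102)"
```

```text
t 8.15 p [0.2219 0.3314 0.1757] F [-0.2 -0.2  0.2] w 0.9999069228793959 ff 0.0
[[-0.749, 0.662, 0.006], [0.662, 0.749, 0.007], [-0.0, 0.009, -1.0]] q [ 0.838 -0.251  1.781  0.     1.603 -0.008]
rel [-0.2522 -0.1778  0.1002] yang 48.52 roll -53.483545826568474
```

```bash
python3 -m jog '[[-0.04,-0.029,0,-9,1],[-0.08,-0.057,0,-18,1],[-0.125,-0.088,0,-27,1],[-0.17,-0.12,0,-36,1],[-0.21,-0.148,0,-45,1],[-0.252,-0.178,0,-53.5,1],[-0.252,-0.178,0.02,-53.5,1],[-0.252,-0.178,0.02,-53.5,1]]' 20;  python3 -c "
from h import *
rel((.2936,.0318),.075,102)"
```

```text
time_s: 9.15
tool_pos: [0.2895, 0.0279, 0.1488]
eef_rot: [[-0.979, -0.202, -0.006], [-0.202, 0.979, 0.0], [0.006, 0.002, -1.0]]
force: [-0.0, 0.2, 0.3]
gripper_width: 0.999
finger_force: 0.0
t 9.15 p [0.2895 0.0279 0.1488] F [-0.   0.2  0.3] w 0.9989502376004487 ff 0.0
[[-0.979, -0.202, -0.006], [-0.202, 0.979, 0.0], [0.006, 0.002, -1.0]] q [-0.1   -0.508  2.006 -0.     1.649 -1.874]
rel [-0.0052  0.0029  0.0738] yang 101.67 roll -0.3293620297473865
```

```bash
python3 -m jog '[[-0.003,0.002,0.03,0,1],[-0.005,0.003,0.06,0,1],[-0.005,0.003,0.072,0,1],[-0.005,0.003,0.072,0,1]]' 20;  python3 - <<'E'
from h import *
s=rel((.3053,.0539),.076,102)
im,d,W=shot('wrist'); im2,_,_=shot('side'); cv2.imwrite('pics/w1.png',np.hstack([cv2.resize(im,(400,300)),cv2.resize(im2[100:280,80:320],(400,300))]))
E
```

```text
time_s: 9.65
tool_pos: [0.2947, 0.0339, 0.0791]
eef_rot: [[-0.978, -0.209, -0.002], [-0.209, 0.978, 0.0], [0.002, 0.001, -1.0]]
force: [0.7, 0.7, 0.4]
gripper_width: 0.999
finger_force: 0.0
t 9.65 p [0.2947 0.0339 0.0791] F [0.7 0.7 0.4] w 0.9993688600271157 ff 0.0
[[-0.978, -0.209, -0.002], [-0.209, 0.978, 0.0], [0.002, 0.001, -1.0]] q [-0.078 -0.454  2.115  0.     1.483 -1.859]
rel [-0.0146  0.0173  0.0031] yang 102.06 roll 0.06441473127699737
```

View pics/w1.png

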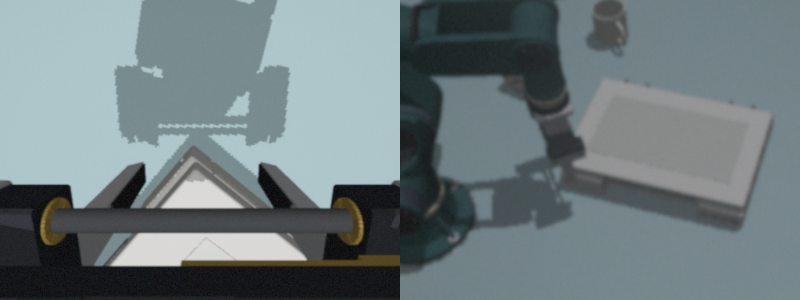

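```bash
python3 -m jog '[[-0.0096,0.0115,0.002,0,1],[-0.0129,0.0153,0.002,0,1],[-0.0148,0.0176,0.002,0,1],[-0.0161,0.0192,0.002,0,1]]' 20; python3 -m jog '[[-0.0013,0.0015,0,0,1],[-0.0013,0.0015,0,0,1]]' 20
```

```text
time_s: 10.25
tool_pos: [0.3063, 0.0522, 0.0785]
eef_rot: [[-0.978, -0.207, -0.003], [-0.207, 0.978, -0.009], [0.004, -0.008, -1.0]]
force: [-5.8, -11.5, 5.6]
gripper_width: 1.003
finger_force: 6.5
time_s: 10.5
tool_pos: [0.3064, 0.0523, 0.0783]
eef_rot: [[-0.979, -0.206, -0.005], [-0.206, 0.978, -0.013], [0.007, -0.011, -1.0]]
force: [-6.9, -14.0, 6.9]
gripper_width: 1.003
finger_force: 7.8
```

```bash
python3 -m jog '[[0,0,-0.005,0,1],[0,0,-0.01,0,1],[0,0,-0.015,0,1],[0,0,-0.02,0,1],[0,0,-0.02,0,1]]' 20; python3 - <<'E'
from h import *
im,d,W=shot('top'); ex=np.array([np.cos(np.radians(62)),np.sin(np.radians(62))]);h=np.array([.572,.160])
r=(W[...,:2]-h)@ex; y=(W[...,:2]-h)@[-ex[1],ex[0]]
m=(d>0)&(r<-.03)&(r>-.22)&(y>-.17)&(y<.02)&(W[...,2]>.05)&(W[...,2]<.4)
print(m.sum(),np.degrees(np.arctan(-np.polyfit(r[m],W[m][:,2],1)[0])),W[m][:,2].max())
E
```

```text
time_s: 11.12
tool_pos: [0.307, 0.0538, 0.0975]
eef_rot: [[-0.979, -0.206, -0.003], [-0.206, 0.978, -0.008], [0.005, -0.008, -1.0]]
force: [-1.5, -10.3, -1.1]
gripper_width: 1.002
finger_force: 4.8
3609 4.2079252142044 0.09782670989472389
```

```bash
python3 -m jog '[[-0.0013,0.0015,-0.0165,0,1],[-0.0035,0.0042,-0.033,0,1],[-0.0064,0.0077,-0.05,0,1],[-0.0103,0.0123,-0.066,0,1],[-0.0158,0.0188,-0.085,0,1],[-0.0158,0.0188,-0.085,0,1]]' 20; cat >> h.py <<'E'
def lid(cam='top'):
    im,d,W=shot(cam); ex=np.array([np.cos(np.radians(62)),np.sin(np.radians(62))]);h=np.array([.572,.160])
    r=(W[...,:2]-h)@ex; y=(W[...,:2]-h)@[-ex[1],ex[0]]; z=W[...,2]-.052
    m=(d>0)&(y>-.17)&(y<.02)&(z>.035)&(r*r+z*z<.256**2)&(r<.05)&(r>-.24)
    # robust plane-line fit by RANSAC-like iteration in (r,z)
    q=np.stack([r[m],z[m]],1).astype(np.float32)
    vx,vy,x0,y0=cv2.fitLine(q,cv2.DIST_HUBER,0,.002,.002).ravel()
    a=np.degrees(np.arctan2(vy,-vx))%180
    print(cam,'lid n',m.sum(),'theta',round(float(a),2),'off',round(float(abs(vx*y0-vy*x0)),4),'zmax',z[m].max()+.052)
    p=np.array(bot.state()['tool_pos']); D=p[:2]-h; print('tcp r,y,z',np.round([D@ex,D@[-ex[1],ex[0]],p[2]],4))
    return im
E
python3 -c "
from h import *
lid('top');lid('side')"
```

```text
time_s: 11.92
tool_pos: [0.3191, 0.077, 0.1842]
eef_rot: [[-0.978, -0.207, -0.001], [-0.207, 0.978, -0.005], [0.002, -0.005, -1.0]]
force: [-3.1, -5.4, 1.2]
gripper_width: 0.999
finger_force: 3.5
top lid n 4133 theta 24.5 off 0.0253 zmax 0.18075753035432296
tcp r,y,z [-0.1923  0.1844  0.1835]
side lid n 1953 theta 24.41 off 0.0236 zmax 0.18044146146482526
tcp r,y,z [-0.1925  0.1843  0.1832]
```

The fingertip sits 7 mm above the lid's lower corner, so this is only a friction hold on the face. I'll lower the lid the same way and redo it in the finger recess, where the tips can go below the lid.

```bash
python3 -m jog '[[0.0055,-0.0065,0.019,0,1],[0.0094,-0.0111,0.035,0,1],[0.0123,-0.0146,0.052,0,1],[0.0145,-0.0173,0.0685,0,1],[0.0158,-0.0188,0.085,0,1],[0.0158,-0.0188,0.095,0,1],[0.0158,-0.0188,0.102,0,1],[0.0158,-0.0188,0.106,0,1]]' 20;  python3 -c "
from h import *
lid('top')"
```

```text
time_s: 13.02
tool_pos: [0.3063, 0.0524, 0.0775]
eef_rot: [[-0.979, -0.206, -0.005], [-0.206, 0.979, -0.012], [0.008, -0.011, -1.0]]
force: [-9.5, -12.5, 13.0]
gripper_width: 0.998
finger_force: 8.1Traceback (most recent call last):
  File "<string>", line 3, in <module>
    lid('top')
    ~~~^^^^^^^
  File "h.py", line 28, in lid
    vx,vy,x0,y0=cv2.fitLine(q,cv2.DIST_HUBER,0,.002,.002).ravel()
                ~~~~~~~~~~~^^^^^^^^^^^^^^^^^^^^^^^^^^^^^^
cv2.error: OpenCV(4.12.0) /io/opencv/modules/imgproc/src/linefit.cpp:50: error: (-215:Assertion failed) count > 0 in function 'fitLine2D_wods'
```

```bash
python3 -m jog '[[0.006,-0.008,0,0,1],[0.013,-0.015,0,0,1],[0.016,-0.02,-0.03,5,1],[0,-0.05,-0.06,15,1],[-0.02,-0.08,-0.06,25,1],[-0.04,-0.11,-0.06,35,1],[-0.06,-0.14,-0.06,45,1],[-0.073,-0.153,-0.06,55,1]]' 20;python3 -m jog '[[0,0,0,10,1],[0,0,0,20,1],[0,0,0,30,1],[0,0,0,40,1],[0,0,0,50,1],[0,0,0,60,1],[0,0,0,70,1],[0,0,0,75,1]]'; python3 -c "
from h import *
rel((.4095,-.082),.052,-28)"
```

```text
time_s: 14.08
tool_pos: [0.4122, -0.0786, 0.1368]
eef_rot: [[-0.726, 0.687, 0.0], [0.687, 0.726, 0.001], [0.0, 0.001, -1.0]]
force: [-0.3, 0.2, 0.2]
gripper_width: 0.996
finger_force: 0.0
time_s: 15.08
tool_pos: [0.4112, -0.0773, 0.1368]
eef_rot: [[0.472, 0.881, 0.001], [0.881, -0.472, 0.001], [0.001, 0.0, -1.0]]
force: [0.4, -0.1, 0.1]
gripper_width: 0.999
finger_force: 0.0
t 15.075 p [ 0.4112 -0.0773  0.1368] F [ 0.4 -0.1  0.1] w 0.9990818216808633 ff 0.0
[[0.472, 0.881, 0.001], [0.881, -0.472, 0.001], [0.001, 0.0, -1.0]] q [-3.22e-01 -1.78e-01  1.80e+00  1.00e-03  1.52e+00  1.70e-01]
rel [-0.005   0.0007  0.0848] yang -28.18 roll -0.18044862563837683
```

```bash
python3 -m jog '[[-0.007,0,0.04,0,1],[-0.007,0,0.075,0,1],[-0.007,0,0.085,0,1],[0.008,0,0.085,0,1],[0.02,0,0.085,0,1],[0.025,0,0.085,0,1],[0.028,0,0.085,0,1],[0.029,0,0.085,0,1]]' 20
```

```text
time_s: 16.08
tool_pos: [0.4237, -0.0569, 0.0536]
eef_rot: [[0.469, 0.883, -0.004], [0.883, -0.469, -0.014], [-0.014, 0.003, -1.0]]
force: [-10.4, -16.5, 7.2]
gripper_width: 1.001
finger_force: 10.2
```

```bash
python3 -m jog '[[0.0003,0,-0.009,0,1],[0.001,0,-0.0175,0,1],[0.0025,0,-0.034,0,1],[0.0055,0,-0.051,0,1],[0.01,0,-0.067,0,1],[0.0155,0,-0.082,0,1],[0.024,0,-0.1,0,1],[0.034,0,-0.117,0,1]]' 20;python3 -c "
from h import *
lid('top')"
```

```text
time_s: 17.08
tool_pos: [0.4381, -0.0295, 0.1718]
eef_rot: [[0.472, 0.882, -0.007], [0.881, -0.472, -0.02], [-0.021, 0.004, -1.0]]
force: [-13.3, -23.0, 11.7]
gripper_width: 1.001
finger_force: 13.1
top lid n 3114 theta 28.01 off 0.0247 zmax 0.1941056891697722
tcp r,y,z [-0.2287  0.0291  0.1745]
```

```bash
python3 -m jog '[[0.005,0,-0.012,0,1],[0.0115,0,-0.024,0,1],[0.019,0,-0.035,0,1],[0.027,0,-0.045,0,1],[0.0355,0,-0.055,0,1],[0.042,0,-0.061,0,1],[0.042,0,-0.061,0,1]]' 20;python3 -c "
from h import *
lid('top')"
```

```text
time_s: 18.0
tool_pos: [0.4609, 0.0129, 0.234]
eef_rot: [[0.47, 0.883, 0.004], [0.883, -0.47, -0.008], [-0.005, 0.007, -1.0]]
force: [-5.6, -9.3, 9.5]
gripper_width: 0.999
finger_force: 5.4
top lid n 1881 theta 46.33 off 0.0251 zmax 0.25125606714976634
tcp r,y,z [-0.1823  0.0291  0.2338]
```

```bash
python3 -m jog '[[0,-0.01,0,0,1],[0,-0.03,0,0,1],[0,-0.055,0,0,1],[0,-0.08,0,0,1],[0,-0.105,0,0,1],[0.001,-0.13,0,0,1],[0.001,-0.155,0,0,1],[0.001,-0.168,0,0,1]]' 20;python3 -c "
from h import *
lid('top')"
```

```text
time_s: 19.05
tool_pos: [0.3125, 0.0952, 0.2309]
eef_rot: [[0.469, 0.883, 0.003], [0.883, -0.469, -0.001], [0.0, 0.003, -1.0]]
force: [0.2, -2.8, 1.0]
gripper_width: 0.997
finger_force: 1.3
top lid n 3297 theta 47.6 off 0.0244 zmax 0.2546127165372623
tcp r,y,z [-0.179   0.2001  0.2308]
```

```bash
python3 -m jog '[[0.0095,0.0007,0,10,1],[0.0185,0.0028,0,20,1],[0.0266,0.0063,0,30,1],[0.0341,0.011,0,40,1],[0.0409,0.0168,0,50,1],[0.0409,0.0168,0,50,1]]' 20;python3 -c "
from h import *
im=lid('top'); im2,_,_=shot('side')
cv2.imwrite('pics/p1.png',np.hstack([cv2.resize(im[100:340,100:340],(400,400)),cv2.resize(im2[40:280,80:320],(400,400))]))"
```

```text
time_s: 19.85
tool_pos: [0.3465, 0.1235, 0.2295]
eef_rot: [[0.978, 0.211, -0.003], [0.211, -0.978, -0.0], [-0.003, -0.0, -1.0]]
force: [-2.6, -1.4, 0.1]
gripper_width: 1.0
finger_force: 1.2
top lid n 3282 theta 47.19 off 0.0254 zmax 0.2547030962998536
tcp r,y,z [-0.1381  0.182   0.2295]
```

View pics/p1.png

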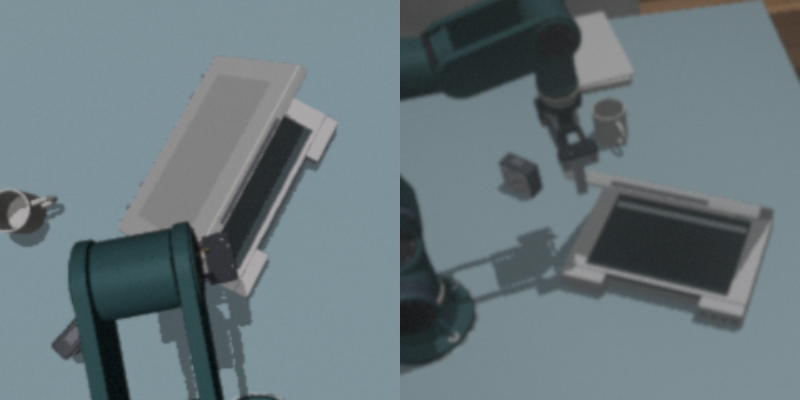

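```bash
python3 -m jog '[[0.0089,-0.0003,0,10,1],[0.018,0.0007,0,20,1],[0.0262,0.003,0,30,1],[0.034,0.0065,0,40,1],[0.034,0.0065,0,40,1]]' 20;python3 -c "
from h import *
lid('top');st()"
```

```text
time_s: 20.58
tool_pos: [0.381, 0.1237, 0.2299]
eef_rot: [[0.884, -0.467, -0.001], [-0.467, -0.884, -0.001], [-0.001, 0.001, -1.0]]
force: [-3.8, -3.0, 2.5]
gripper_width: 1.0
finger_force: 2.0
top lid n 3263 theta 47.39 off 0.0259 zmax 0.25531794557027904
tcp r,y,z [-0.1217  0.1516  0.23  ]
t 20.625 p [0.381  0.1238 0.23  ] F [-3.5 -2.7  2. ] w 1.0001635515146754 ff 2.085392475128174
[[0.885, -0.466, -0.001], [-0.466, -0.885, -0.001], [-0.0, 0.001, -1.0]] q [ 0.173 -0.253  1.675 -0.     1.72   2.228]
```

```bash
python3 -m jog '[[0,-0.012,-0.010,0,1],[0,-0.026,-0.021,0,1],[0,-0.04,-0.030,0,1],[0,-0.055,-0.039,0,1],[0,-0.071,-0.046,0,1],[0,-0.085,-0.052,0,1],[0,-0.095,-0.055,0,1],[0,-0.101,-0.057,0,1]]' 20;python3 -c "
from h import *
lid('top');lid('side');st()"
```

```text
time_s: 21.62
tool_pos: [0.4291, 0.214, 0.2868]
eef_rot: [[0.884, -0.468, 0.0], [-0.468, -0.884, 0.0], [0.0, -0.001, -1.0]]
force: [-0.4, -0.8, -0.6]
gripper_width: 1.0
finger_force: 0.2
top lid n 982 theta 69.76 off 0.0349 zmax 0.3020077953803488
tcp r,y,z [-0.019   0.1515  0.2869]
side lid n 2218 theta 76.62 off 0.0093 zmax 0.3025659722177535
tcp r,y,z [-0.0196  0.1515  0.2867]
t 21.725 p [0.429  0.2138 0.2867] F [-0.6 -0.  -0.6] w 1.003947508994889 ff 0.19715986505616456
[[0.884, -0.468, 0.0], [-0.468, -0.884, 0.0], [-0.0, -0.0, -1.0]] q [ 0.344 -0.075  1.411  0.     1.805  2.402]
```

```bash
python3 -m jog '[[0,-0.001,-0.002,0,0.9],[0,-0.002,-0.004,0,0.8],[0,-0.003,-0.006,0,0.7],[0,-0.004,-0.008,0,0.6],[0,-0.006,-0.01,0,0.5],[0,-0.007,-0.01,0,0.42],[0,-0.0075,-0.01,0,0.38],[0,-0.0075,-0.01,0,0.38]]' 10;python3 -c "
from h import *
st();im=lid('side'); im2,_,_=shot('wrist')
cv2.imwrite('pics/p2.png',np.hstack([cv2.resize(im2,(400,300)),cv2.resize(im[60:240,100:340],(400,300))]))"
```

```text
time_s: 22.72
tool_pos: [0.4323, 0.22, 0.2967]
eef_rot: [[0.883, -0.469, -0.0], [-0.469, -0.883, 0.0], [-0.0, -0.0, -1.0]]
force: [-0.1, -0.6, -0.3]
gripper_width: 0.38
finger_force: 0.0
t 22.725 p [0.4323 0.22   0.2967] F [-0.1 -0.6 -0.3] w 0.3804605012328593 ff 0.015397800584651122
[[0.883, -0.469, -0.0], [-0.469, -0.883, 0.0], [-0.0, -0.0, -1.0]] q [ 0.354 -0.061  1.378  0.     1.824  2.413]
side lid n 2620 theta 84.39 off 0.0081 zmax 0.3061140667346528
tcp r,y,z [-0.0126  0.1515  0.2967]
```

View pics/p2.png

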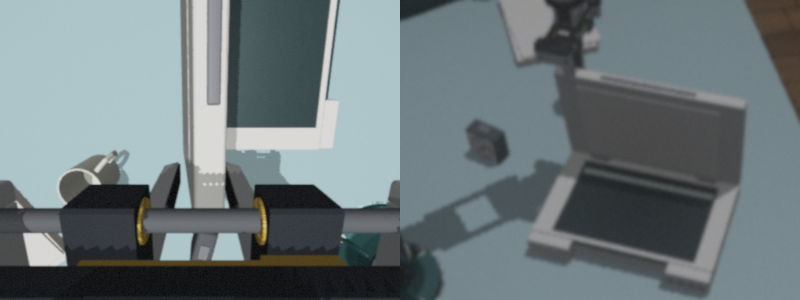

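The lid edge (wrist view, about (205,190)) is between the two pads, and the lid is almost upright. I'll slide along to mid-edge, then pinch.

```bash
python3 -m jog '[[0.01,0,0,0,0.38],[0.03,0,0,0,0.38],[0.055,0,0,0,0.38],[0.08,0,0,0,0.38],[0.105,0,0,0,0.38],[0.13,0,0,0,0.38],[0.145,0,0,0,0.38],[0.15,0,0,0,0.38]]' 10;python3 -c "
from h import *
st();lid('side')"
```

```text
time_s: 23.82
tool_pos: [0.5658, 0.1486, 0.296]
eef_rot: [[0.882, -0.47, -0.001], [-0.47, -0.882, -0.0], [-0.001, 0.001, -1.0]]
force: [-0.4, 0.5, -0.6]
gripper_width: 0.38
finger_force: 0.0
t 23.825 p [0.5658 0.1486 0.296 ] F [-0.4  0.5 -0.6] w 0.3804586565386759 ff 0.039045252287905896
[[0.882, -0.47, -0.001], [-0.47, -0.882, -0.0], [-0.001, 0.001, -1.0]] q [0.16  0.165 1.143 0.    1.834 2.22 ]
side lid n 2586 theta 84.83 off 0.0093 zmax 0.30630975676929884
tcp r,y,z [-1.290e-02  2.000e-04  2.962e-01]
```

```bash
python3 -m jog '[[0,-0.001,0,0,0.34],[0,-0.002,0,0,0.31],[0,-0.002,0,0,0.25],[0,-0.002,0,0,0.2],[0,-0.002,0,0,0.2],[0,-0.002,0,0,0.2]]' 15;python3 - <<'E'
from h import *
st();im=lid('side'); im2,d,W=shot('top'); im3,_,_=shot('wrist')
ex=np.array([np.cos(np.radians(62)),np.sin(np.radians(62))]);h=np.array([.572,.160]);ey=np.array([-ex[1],ex[0]])
# end strip of lid seen from top (highest points, away from gripper)
for n,W_,d_ in [('top',W,d)]:
    r=(W_[...,:2]-h)@ex; y=(W_[...,:2]-h)@ey
    m=(d_>0)&(abs(r)<.08)&((abs(y+.14)<.04)|(abs(y-.15)<.03))&(W_[...,2]>.28)&(W_[...,2]<.32); print('edge strip r pct',np.percentile(r[m],[2,50,98]).round(4),m.sum(),'z',np.median(W_[m][:,2]))
# underside plane in side view: lower inner part only
_,d,W=shot('side'); r=(W[...,:2]-h)@ex; y=(W[...,:2]-h)@ey; z=W[...,2]-.052
m=(d>0)&(abs(y)<.15)&(z>.06)&(z<.22)&(abs(r)<.06); q=np.stack([r[m],z[m]],1).astype(np.float32)
l=cv2.fitLine(q,cv2.DIST_HUBER,0,.001,.001).ravel(); print('plane theta',np.degrees(np.arctan2(l[1],-l[0]))%180,m.sum(),np.median(abs((q-l[2:])@[-l[1],l[0]])))
cv2.imwrite('pics/p3.png',np.hstack([cv2.resize(im3,(400,300)),cv2.resize(im[60:240,100:340],(400,300))]))
E
```

```text
time_s: 24.62
tool_pos: [0.5653, 0.1519, 0.2972]
eef_rot: [[0.883, -0.469, -0.0], [-0.469, -0.883, 0.001], [-0.001, -0.001, -1.0]]
force: [-1.6, 2.7, 1.5]
gripper_width: 0.266
finger_force: 15.0
t 24.625 p [0.5653 0.1519 0.2972] F [-1.6  2.7  1.5] w 0.2664029682871665 ff 14.96516059502028
[[0.883, -0.469, -0.0], [-0.469, -0.883, 0.001], [-0.001, -0.001, -1.0]] q [1.650e-01 1.650e-01 1.141e+00 1.000e-03 1.835e+00 2.224e+00]
side lid n 2659 theta 86.41 off 0.0091 zmax 0.3072345381240127
tcp r,y,z [-0.0103  0.0021  0.2972]
edge strip r pct [-0.0211 -0.0104  0.0019] 332 z 0.30111162642496636
plane theta 85.03104 2670 0.0014982629
```

View pics/p3.png

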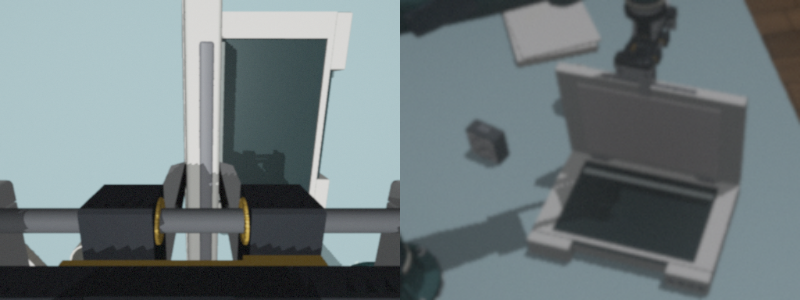

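```bash
python3 -m jog '[[0,0.001,0,0,0.2],[0,0.002,0,0,0.2],[0,0.002,0,0,0.2],[0,0.002,0,0,0.2]]' 20;python3 - <<'E'
from h import *
st()
ex=np.array([np.cos(np.radians(62)),np.sin(np.radians(62))]);h=np.array([.572,.160]);ey=np.array([-ex[1],ex[0]])
for k in range(3):
    _,d,W=shot('side'); r=(W[...,:2]-h)@ex; y=(W[...,:2]-h)@ey; z=W[...,2]-.052
    m=(d>0)&(abs(y)<.15)&(z>.06)&(z<.22)&(abs(r)<.06); q=np.stack([r[m],z[m]],1).astype(np.float32)
    l=cv2.fitLine(q,cv2.DIST_HUBER,0,.001,.001).ravel(); print('plane theta',np.degrees(np.arctan2(l[1],-l[0]))%180,'r at z=0',l[2]-l[3]*l[0]/l[1])
z0=np.load('pics/top.npz'); im,d,W=shot('top')
for t in ['clock','plant','mug','stapler']: print(t,[np.round(x['box']) for x in bot.boxes_of('top',t)[:1]])
E
```

```text
time_s: 25.32
tool_pos: [0.5645, 0.1503, 0.2971]
eef_rot: [[0.884, -0.468, 0.0], [-0.468, -0.884, 0.002], [-0.001, -0.002, -1.0]]
force: [-3.1, 4.7, 3.0]
gripper_width: 0.269
finger_force: 20.3
t 25.325 p [0.5645 0.1503 0.2971] F [-3.1  4.7  3. ] w 0.2687639895695559 ff 20.282677814830095
[[0.884, -0.468, 0.0], [-0.468, -0.884, 0.002], [-0.001, -0.002, -1.0]] q [1.620e-01 1.620e-01 1.145e+00 2.000e-03 1.834e+00 2.221e+00]
plane theta 84.68087 r at z=0 -0.006827674
plane theta 84.649445 r at z=0 -0.0067884726
plane theta 84.710014 r at z=0 -0.006951659
clock [array([134., 282.,  22.,  34.])]
plant []
mug [array([ 91., 214.,  41.,  27.])]
stapler [array([374., 143.,  31.,  41.])]
```

The lid is at about 84.7°, close to the 84.5° balance point, and the grip is firm. Handing in.

```bash
python3 -c "
from workcell import bot
print(bot.close_job())"
```

```text
the job is handed in; nothing more can be done
None
```

The clock is standing upright on the desk, and the lid is at about 84.7° with its front edge pinched at 20 N; the job is handed in, after one early lift was deliberately lowered shut and redone from the finger recess for a safer hold.

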